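# Lay the tall brass tube in the tube cradle

## Task

Two offcuts of brass tube stand upright on the jeweller's bench. Pick up the taller one, turn it onto its side and lower it (do not drop it) into the two V-shaped saddles of the wooden cradle, either way round, so that it lies level along the cradle in both saddles with about the same length sticking out at each end. Leave the short tube standing where it is.

Things in the scene. Friction and masses are not known exactly. Their poses are not given: they have to be found in the camera images.
- tall_tube: The taller of two loose plain brass tubes, outside diameter 28 mm, bore 22 mm, 160 mm long, about 0.18 kg, standing upright on the bench. Origin at the centre of its lower end as it stands; its z axis runs along the tube towards its upper end. The tube is the same all round and at both ends.
- tall_tube_center (a point): The middle of the tall tube: on its axis, 80 mm from each end.
- short_tube: The short brass tube, same diameter (28 mm), only 75 mm long, standing upright elsewhere on the bench; not to be disturbed. Origin at the centre of its lower end, z axis up along the tube.
- cradle: Tube cradle, does not move: wooden plank 76 (its x) x 116 (its y) x 12 mm with two dark steel V saddles (90 degree V, open upwards) centred 24 mm either side of its middle along y, each 12 mm wide along y. V mouths 48 mm across; inner bottoms 48 mm, tops 72 mm above the bench; outer edges reach 28 mm either side of the middle in x. Origin: centre of the plank's underside; z up.
- cradle_seat (a point): Where the middle of the tall tube belongs: midway between the two saddles, 68 mm above the bench (height of the axis of a 28 mm tube lying in them). Axes as the cradle's: the tube lies along y and overhangs the saddles by 50 mm at each end.
Mind the look-alikes: they are no part of the job. Leave any purple look-alike of the tall_tube alone.

How it is judged:
By the outcome, as a careful person would: the job done as asked, in the order asked, and still so for the second after the job is handed in, with the robot touching nothing.
It also fails if it takes over 40 s, if anything falls off the work surface, if the arm or the gripper's body presses on something with over 40 N, if the wrist force passes 120 N, or if a joint passes its speed limit or range.

## Robot

A 6-joint arm with a two-finger parallel gripper is mounted at the origin on a cart in front of the work surface, level with it; the furniture and walls round the work are solid. World frame = base frame: x ahead of the robot, y to its left, z up, the work surface at z = 0. Lengths are in m, angles in rad, forces in N, time in s.
With the tool pointing down it reaches from about 0.35 to 0.85 m from the base axis. Payload 8.1 kg.
Tool frame: the origin (TCP) lies between the finger pads; the fingertips stand 11 mm ahead of it and the grasp point (between the pads) lies 8 mm behind it (tips_ahead is the z of the fingertips in the tool frame, in m); z points along the fingers, y is the line along which they close (so a half turn about z gives the same grasp; the last joint's range is limited). The gripper opens to 93 mm and grips with 3 to 60 N. Pads are 15 mm wide; open, the fingers measure 128 mm over their backs; the gripper's body (75 mm by 188 mm) begins 65 mm behind the grasp point.
Start: joints at [-1.213, 0.13, 1.488, -0, 1.523, -0.085], TCP at [0.257, -0.542, 0.23] pointing down, gripper open.
Joint ranges: [-2.96, 2.96], [-0.89, 2.26], [0.02, 2.5], [-1.34, 4.48], [0, 2.73], [-2.66, 2.66]. Speed limits (rad/s): [2.39, 2.39, 2.79, 3.14, 3.14, 3.14].

## Interface

Orientations are given as a rotation vector (axis times angle).
In Python, from plant import read_state, read_camera, close_job, tips_ahead gives the robot as it stands. The module is installed in compiled form; this text tells all that it offers.
- The arm moves only by the tool move_arm, never from a script. Its argument "plan" is a list of rows, each a list of 7 numbers: the turn, a rotation vector about the tool's x, y, z in units of 6 degrees (1.0 is 6 degrees), then the shift along the tool's x, y, z in units of 25 mm (1.0 is 25 mm), then the finger opening in mm, from 0 to 93. A call has exactly 10 rows; each row shifts and turns the commanded pose from where the row before left it, along the tool's axes as they then stand; what a row does not reach is not made up. A row lasts 1/10 s, in which the tool goes at most 50 mm and 8.59 degrees, less where a joint would pass 70% of its speed; a pose out of reach is approached as far as the arm can. A call is refused whole if a number of a shift passes 1 or a number of a turn 1, either way. A call with a gripper value outside its range is refused whole. The fingers move at their own pace and stop on an object; "force" is the grip in N (left out, the last holds). Time passes only in rows, so rows that do not move let the fingers close, or fill a call up. It gives the time, the measured TCP pose, the force, the opening and the grip force at its end, in the units of the state.
- read_state(): the state, without advancing time (a new reading comes with each control period).
- read_camera(name): name is "side" or "top"; returns a dict with "frame" (400x640x3 uint8, red, green, blue), "z_map" (400x640 float32, m along the optical axis (not along the pixel's ray), 0 where there is no reading), "fx", "fy", "cx", "cy" (pixels), "rvec" (rotation vector, rad) and "tvec" (3), from world to camera coordinates, as OpenCV has them. Camera axes: x right, y down, z forward; pixel columns grow to the right and rows downward; lengths in m; the calibration is good to about 2 mm. A picture is of the moment at which its call begins.
- close_job(): hands the job in; it is judged then, once.
The state is a dict: "t": time; "q": joint angles; "dq": joint speeds; "joint_torque": joint torques, N m; "tool_pos": TCP position; "orientation": TCP orientation; "force": force on the tool from outside, world axes, zero at the start; "wrist_torque": the same for the moment, N m; "opening": finger opening in m; "gripper_force": force on a finger pad.
Only numpy, scipy, OpenCV 4.12 (cv2) and the standard library are available. Lean on these libraries where they do the work, as an engineer would, in place of code of your own. Each camera call takes 0.05 s, during which the arm holds its last target. There are 200 camera calls.

## Working session

There is one attempt and no reset: what is moved stays moved. The work goes in short steps, Python scripts to look and compute and a tool call to move; the robot and the scene stay as the last step left them, time stands still between calls to the robot, and variables do not carry over. Pictures are saved under pics/ and viewed, at most 10 in all, crops included, and the job is handed in when it is done.

Besides the shell and the picture viewer there is one more tool, called after "Request:" in YAML: its name, and indented under it one key for each argument. move_arm: Moves the arm, as the interface text tells. Its arguments: {"type":"object","properties":{"plan":{"type":"array","items":{"type":"array","items":{"type":"number"}}},"force":{"type":"number"}},"required":["plan"]}

```bash
mkdir -p pics; cat > h.py <<'E'
import numpy as np,cv2
from plant import *
def cam(n):
    c=read_camera(n);R=cv2.Rodrigues(np.array(c["rvec"],float))[0];c["R"]=R;c["t"]=np.array(c["tvec"],float).ravel();return c
def pts(c):
    v,u=np.mgrid[0:400,0:640];z=c["z_map"].astype(float)
    P=np.stack([(u-c["cx"])/c["fx"]*z,(v-c["cy"])/c["fy"]*z,z],-1)
    return (P-c["t"])@c["R"]
E
python3 - <<'E'
from h import *
for n in("side","top"):
    c=cam(n);cv2.imwrite(f"pics/{n}0.png",c["frame"][...,::-1]);np.savez(f"{n}0.npz",P=pts(c),z=c["z_map"],f=c["frame"])
    print(n,c["fx"],-c["R"].T@c["t"],c["R"][2])
print(read_state(),tips_ahead)
E
```

```text
side 371.8444675406584 [0.50743556 0.92369866 0.45463589] [ 0.01597744 -0.91041054 -0.41339735]
top 486.23458340318916 [0.40261914 0.14153169 1.14447742] [ 0.10081809  0.01016974 -0.9948529 ]
{'t': 0.1, 'q': array([-1.21339639e+00,  1.31102434e-01,  1.48915299e+00, -1.29322377e-05,
        1.52297914e+00, -8.53923370e-02]), 'dq': array([-8.23768046e-04, -1.38190674e-03, -2.51963627e-05,  7.00850109e-04,
       -1.85958559e-03,  7.95448009e-04]), 'joint_torque': array([ 1.72481516e-03, -5.61341822e+01, -4.93096769e+01,  7.71457865e-02,
        2.90920789e-02, -7.61172510e-05]), 'tool_pos': array([ 0.25692908, -0.54167205,  0.22869184]), 'orientation': array([-3.06332652e+00, -6.89512409e-01,  3.69599458e-04]), 'force': array([-0.19874993, -0.33863819, -1.24358057]), 'wrist_torque': array([ 0.03515621, -0.00183686, -0.00693745]), 'gripper_force': 0.0, 'opening': 0.09324505766288128} 0.011
```

View pics/side0.png

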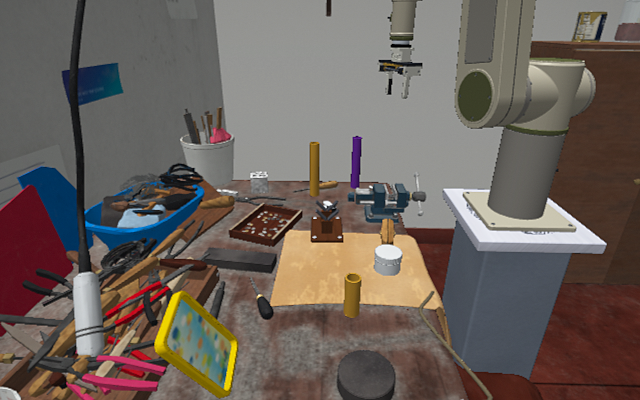

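View pics/top0.png

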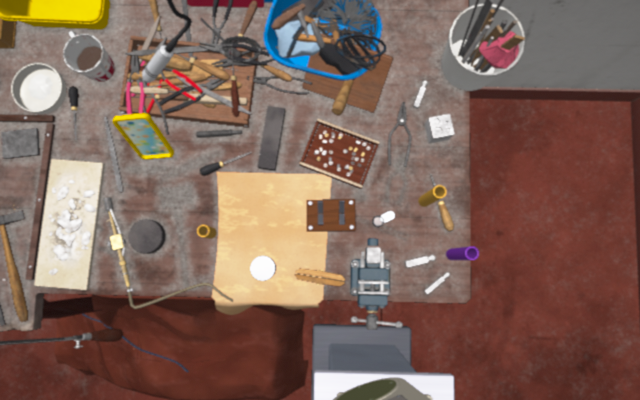

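The side view shows the tall tube at (314,168), the purple one at (356,162), the cradle at (327,225) and the short tube at (352,296). In the top view they are at about (435,193), (465,253), (331,215) and (204,231).

```bash
python3 - <<'E'
from h import *
for n,rois in(("side",dict(tall=(300,135,330,205),cradle=(305,195,350,245),short=(340,268,365,322))),("top",dict(tall=(420,180,450,205),cradle=(300,192,362,238),short=(192,220,216,242)))):
    d=np.load(n+"0.npz");P=d["P"];f=d["f"].astype(int)
    for k,(a,b,c,e) in rois.items():
        p=P[b:e,a:c].reshape(-1,3);z=d["z"][b:e,a:c].ravel();g=f[b:e,a:c].reshape(-1,3)
        ok=(z>0)
        if k!="cradle": ok&=(g[:,0]-g[:,2]>60)&(p[:,2]>.03)
        p=p[ok]
        print(n,k,len(p),"min",np.percentile(p,2,0).round(4),"max",np.percentile(p,98,0).round(4),"med",np.median(p,0).round(4))
        if k!="cradle":
            q=p[p[:,2]<.14] if k=="tall" else p
            # axis circle fit radius 14mm
            from scipy.optimize import least_squares
            cc=np.r_[np.median(p,0)[:2],0,0]
            r=least_squares(lambda x:np.hypot(*(p[:,:2]-x[:2]-np.outer(p[:,2],x[2:])*0).T)-.0135,cc[:2].tolist()+[0,0],loss="soft_l1",f_scale=.001)
            print("  circle",r.x[:2].round(4),np.median(abs(r.fun)).round(4))
d=np.load("top0.npz");P=d["P"]
for z0,z1 in((.008,.016),(.055,.08)):
    w=P[192:240,298:364].reshape(-1,3);w=w[(w[:,2]>z0)&(w[:,2]<z1)]
    r=cv2.minAreaRect(w[:,:2].astype(np.float32));print(z0,len(w),r,w[:,2].max())
cr=lambda n,a,b,c,e,s:cv2.resize(cv2.imread(f"pics/{n}0.png")[b:e,a:c],None,fx=s,fy=s,interpolation=cv2.INTER_CUBIC)
A=cr("top",290,170,490,270,4);B=cr("side",270,130,470,180+50,2.5*1.6)
cv2.imwrite("pics/crop1.png",cv2.resize(A,(800,400)))
E
```

```text
side tall 405 min [ 0.5402 -0.0984  0.0331] max [ 0.5638 -0.0732  0.1587] med [ 0.5517 -0.078   0.1   ]
  circle [ 0.5507 -0.0892] 0.001
side cradle 2240 min [ 0.4554 -0.0817 -0.0016] max [0.5697 0.1941 0.0665] med [0.5109 0.1103 0.0054]
side short 463 min [0.4514 0.4006 0.0319] max [0.4775 0.427  0.0752] med [0.4651 0.4227 0.0602]
  circle [0.4641 0.4128] 0.0006
top tall 303 min [ 0.5356 -0.1     0.0387] max [ 0.5602 -0.0743  0.1612] med [ 0.5477 -0.0818  0.1231]
  circle [ 0.5485 -0.0876] 0.0009
top cradle 2842 min [ 0.4593  0.0601 -0.0039] max [0.5638 0.2007 0.0687] med [0.5101 0.1304 0.0086]
top short 144 min [0.4486 0.3993 0.0322] max [0.4744 0.4251 0.0767] med [0.4625 0.4123 0.0628]
  circle [0.4615 0.412 ] 0.0013
0.008 1223 ((0.5083199143409729, 0.1408885419368744), (0.11083880066871643, 0.13153418898582458), 1.333133339881897) 0.015970360250690287
0.055 189 ((0.5092868804931641, 0.1313430368900299), (0.052033744752407074, 0.06000867113471031), 1.3957988023757935) 0.07561448056481564
```

View pics/crop1.png

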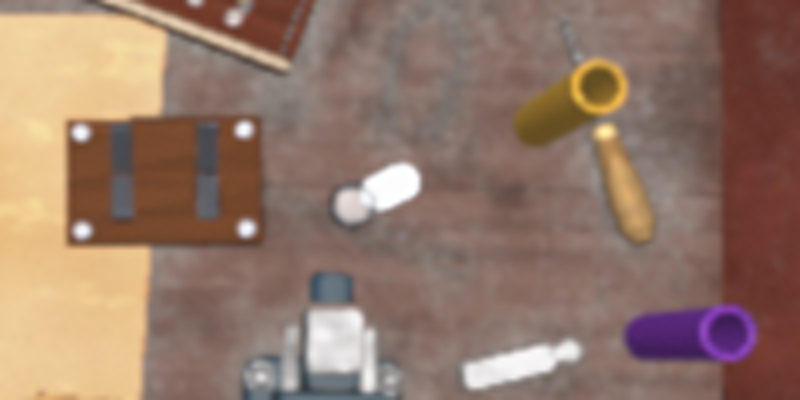

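The enlarged top crop shows the tall tube's rim at about (600,87) and its base near (533,128). The cradle saddles are at about (122,170) and (207,170), with only a few degrees of yaw. My plan is to grasp the tube with the tool tilted sideways in the y-z plane, then rotate 90° about the closing axis. First I'll check the obstacle heights and the cradle yaw.

```bash
python3 - <<'E'
from h import *
T=np.load("top0.npz");S=np.load("side0.npz")
for n,D in(("top",T),("side",S)):
    p=D["P"][D["z"]>0]
    for k,(x0,x1,y0,y1,zm) in dict(vise=(.36,.47,-.02,.12,.3),bulb=(.47,.53,-.02,.06,.2),purple=(.38,.5,-.2,-.1,.3),corr=(.25,.7,-.05,.25,.5)).items():
        w=p[(p[:,0]>x0)&(p[:,0]<x1)&(p[:,1]>y0)&(p[:,1]<y1)&(p[:,2]<zm)&(p[:,2]>-.02)]
        hi=w[w[:,2]>.05]
        print(n,k,w[:,2].max().round(3),hi.min(0).round(3) if len(hi) else "",hi.max(0).round(3) if len(hi) else "")
    w=p[(abs(p[:,0]-.509)<.04)&(abs(p[:,1]-.131)<.05)&(p[:,2]>.04)&(p[:,2]<.085)]
    for lo,hi in((.09,.131),(.131,.17)):
        s=w[(w[:,1]>lo)&(w[:,1]<hi)]
        if len(s)>5: print("  saddle",len(s),s.mean(0).round(4),s.min(0).round(4),s.max(0).round(4),"zmed-top",np.percentile(s[:,2],95).round(4))
    f=D["f"].astype(int)
# plank outline by color in top image
a=T["f"][185:245,295:370];P=T["P"][185:245,295:370]
h=cv2.cvtColor(a,cv2.COLOR_RGB2HSV)
# project plank: brown wood pixels z between .006 and .02
m=((P[...,2]>.004)&(P[...,2]<.02)&(abs(P[...,0]-.509)<.042)&(abs(P[...,1]-.131)<.062)).astype(np.uint8)
w=P[m>0];print(cv2.minAreaRect(w[:,:2].astype(np.float32)))
# white studs
m=((a.min(-1)>150)&(abs(P[...,0]-.509)<.045)&(abs(P[...,1]-.131)<.065)).astype(np.uint8)
n,l,st,ce=cv2.connectedComponentsWithStats(m)
for i in range(1,n):print(st[i,4],P[l==i].mean(0).round(4))
E
```

```text
top vise 0.084 [0.36  0.001 0.05 ] [0.456 0.068 0.084]
top bulb 0.018  
top purple 0.162 [ 0.413 -0.169  0.051] [ 0.439 -0.139  0.162]
top corr 0.104 [ 0.257 -0.022  0.05 ] [0.536 0.162 0.104]
  saddle 121 [0.5103 0.1075 0.061 ] [0.484  0.1007 0.0413] [0.5357 0.1129 0.0756] zmed-top 0.0721
  saddle 142 [0.5096 0.1556 0.0607] [0.4827 0.1494 0.0451] [0.5346 0.1618 0.0753] zmed-top 0.0723
side vise 0.081 [0.36  0.002 0.05 ] [0.457 0.071 0.081]
side bulb 0.016  
side purple 0.161 [ 0.413 -0.17   0.05 ] [ 0.44  -0.135  0.161]
side corr 0.104 [ 0.259 -0.02   0.05 ] [0.539 0.163 0.104]
  saddle 118 [0.5128 0.1101 0.0561] [0.4852 0.0999 0.0401] [0.5387 0.1162 0.0723] zmed-top 0.0703
  saddle 137 [0.5105 0.1576 0.0559] [0.4836 0.1475 0.0403] [0.5368 0.1627 0.0719] zmed-top 0.0704
((0.5089190602302551, 0.13143287599086761), (0.08376584947109222, 0.12309202551841736), 0.044797129929065704)
1 [0.5534 0.1917 0.0056]
4 [0.5523 0.1408 0.0045]
14 [0.5415 0.0843 0.0122]
13 [0.537  0.1801 0.0129]
1 [0.5318 0.1957 0.0062]
14 [0.4791 0.1775 0.012 ]
13 [0.4832 0.0817 0.0124]
```

Request:
move_arm:
  plan:
    - [0,0,0,0,0,-1,93]
    - [0,0,0,0,0,-1,93]
    - [0,0,0,1,0,-1,93]
    - [0,0,0,1,0,-1,93]
    - [0,0,0,1,0,-1,93]
    - [0,0,0,1,0,-1,93]
    - [0,0,1,1,0,0,93]
    - [0,0,1,1,0,0,93]
    - [0,0,1,1,0,0,93]
    - [0,0,1,1,0,0,93]

```text
t: 1.1
tool_pos: [0.4437, -0.4706, 0.3793]
orientation: [-3.141, -0.031, 0.001]
force: [-0.3, 0.6, 0.1]
opening: 0.0929
gripper_force: 0.0
```

```bash
cat >> h.py <<'E'
from scipy.spatial.transform import Rotation as Ro
def Rt(th,yaw=0):  # tool down (tool y=+x), tilted th deg about world x, then yawed
    return Ro.from_euler('z',yaw,degrees=True)*Ro.from_euler('x',th,degrees=True)*Ro.from_matrix([[0,1,0],[1,0,0],[0,0,-1]])
def plan(G,R,n,start=None):
    s=read_state();p,R0=(s["tool_pos"],Ro.from_rotvec(s["orientation"])) if start is None else start
    T=np.array(G)+.008*R.as_matrix()[:,2]
    rv=(R0.inv()*R).as_rotvec();d=np.degrees(rv)/6/n
    st=Ro.from_rotvec(rv/n);Rc=R0;out=[]
    for i in range(n):
        v=(T-p)/n; Rc=Rc*st
        out.append(np.r_[d,(Rc if 0 else Rc*st.inv()).inv().apply(v)/.025])
    print(np.array(out).round(2).tolist());print("max",np.abs(out).max(0).round(2));return T,R
E
python3 - <<'E'
from h import *
s=read_state();print(s["q"].round(3))
plan((.52,.05,.38),Rt(0),22)
E
```

```text
[-0.894  0.254  1.079  0.     1.809  0.657]
[[-0.0, -0.0, -0.67, 0.16, -0.94, 0.01], [-0.0, -0.0, -0.67, 0.22, -0.93, 0.01], [-0.0, -0.0, -0.67, 0.29, -0.91, 0.01], [-0.0, -0.0, -0.67, 0.35, -0.89, 0.01], [-0.0, -0.0, -0.67, 0.41, -0.86, 0.01], [-0.0, -0.0, -0.67, 0.47, -0.83, 0.01], [-0.0, -0.0, -0.67, 0.53, -0.8, 0.01], [-0.0, -0.0, -0.67, 0.59, -0.76, 0.01], [-0.0, -0.0, -0.67, 0.64, -0.71, 0.01], [-0.0, -0.0, -0.67, 0.69, -0.67, 0.01], [-0.0, -0.0, -0.67, 0.73, -0.62, 0.01], [-0.0, -0.0, -0.67, 0.77, -0.56, 0.01], [-0.0, -0.0, -0.67, 0.81, -0.51, 0.01], [-0.0, -0.0, -0.67, 0.84, -0.45, 0.01], [-0.0, -0.0, -0.67, 0.87, -0.39, 0.01], [-0.0, -0.0, -0.67, 0.9, -0.33, 0.01], [-0.0, -0.0, -0.67, 0.92, -0.26, 0.01], [-0.0, -0.0, -0.67, 0.94, -0.2, 0.01], [-0.0, -0.0, -0.67, 0.95, -0.13, 0.01], [-0.0, -0.0, -0.67, 0.95, -0.06, 0.01], [-0.0, -0.0, -0.67, 0.96, 0.0, 0.01], [-0.0, -0.0, -0.67, 0.95, 0.07, 0.01]]
max [0.   0.   0.67 0.96 0.94 0.01]
```

Request:
move_arm:
  plan:
    - [0,0,-0.67,0.16,-0.94,0,93]
    - [0,0,-0.67,0.22,-0.93,0,93]
    - [0,0,-0.67,0.29,-0.91,0,93]
    - [0,0,-0.67,0.35,-0.89,0,93]
    - [0,0,-0.67,0.41,-0.86,0,93]
    - [0,0,-0.67,0.47,-0.83,0,93]
    - [0,0,-0.67,0.53,-0.8,0,93]
    - [0,0,-0.67,0.59,-0.76,0,93]
    - [0,0,-0.67,0.64,-0.71,0,93]
    - [0,0,-0.67,0.69,-0.67,0,93]

```text
t: 2.1
tool_pos: [0.4766, -0.2335, 0.3791]
orientation: [-2.935, -1.119, 0.001]
force: [0.4, -0.1, -0.6]
opening: 0.0927
gripper_force: 0.0
```

Request:
move_arm:
  plan:
    - [0,0,-0.67,0.73,-0.62,0,93]
    - [0,0,-0.67,0.77,-0.56,0,93]
    - [0,0,-0.67,0.81,-0.51,0,93]
    - [0,0,-0.67,0.84,-0.45,0,93]
    - [0,0,-0.67,0.87,-0.39,0,93]
    - [0,0,-0.67,0.9,-0.33,0,93]
    - [0,0,-0.67,0.92,-0.26,0,93]
    - [0,0,-0.67,0.94,-0.2,0,93]
    - [0,0,-0.67,0.95,-0.13,0,93]
    - [0,0,-0.67,0.95,-0.06,0,93]

```text
t: 3.1
tool_pos: [0.5112, 0.0029, 0.3792]
orientation: [-2.372, -2.059, 0.001]
force: [0.1, -0.2, 0.5]
opening: 0.0927
gripper_force: 0.0
```

```bash
python3 - <<'E'
from h import *
s=read_state();print(s["q"].round(3),s["tool_pos"],Ro.from_rotvec(s["orientation"]).as_matrix().round(3).tolist())
R=Rt(-65);z=R.as_matrix()[:,2]
w=plan(np.array([.5495,-.0885,.30]),R,12)  # raised viewpoint only
w=plan(np.array([.5495,-.0885,.0825])-.16*z,R,12)
E
```

```text
[-0.095 -0.121  1.471  0.     1.792  0.046] [0.5111893  0.00294871 0.37918695] [[0.14, 0.99, -0.001], [0.99, -0.14, 0.0], [-0.0, -0.001, -1.0]]
[[-0.06, -0.9, -0.1, -0.31, 0.17, 0.28], [-0.06, -0.9, -0.1, -0.28, 0.17, 0.3], [-0.06, -0.9, -0.1, -0.25, 0.16, 0.33], [-0.06, -0.9, -0.1, -0.22, 0.16, 0.35], [-0.06, -0.9, -0.1, -0.19, 0.15, 0.37], [-0.06, -0.9, -0.1, -0.16, 0.15, 0.39], [-0.06, -0.9, -0.1, -0.12, 0.14, 0.41], [-0.06, -0.9, -0.1, -0.08, 0.14, 0.42], [-0.06, -0.9, -0.1, -0.04, 0.14, 0.42], [-0.06, -0.9, -0.1, -0.01, 0.13, 0.43], [-0.06, -0.9, -0.1, 0.03, 0.13, 0.43], [-0.06, -0.9, -0.1, 0.07, 0.13, 0.42]]
max [0.06 0.9  0.1  0.31 0.17 0.43]
[[-0.06, -0.9, -0.1, 0.17, 0.11, 0.77], [-0.06, -0.9, -0.1, 0.24, 0.1, 0.76], [-0.06, -0.9, -0.1, 0.31, 0.1, 0.73], [-0.06, -0.9, -0.1, 0.38, 0.1, 0.7], [-0.06, -0.9, -0.1, 0.44, 0.1, 0.66], [-0.06, -0.9, -0.1, 0.5, 0.1, 0.62], [-0.06, -0.9, -0.1, 0.55, 0.1, 0.57], [-0.06, -0.9, -0.1, 0.6, 0.1, 0.51], [-0.06, -0.9, -0.1, 0.65, 0.11, 0.46], [-0.06, -0.9, -0.1, 0.69, 0.11, 0.39], [-0.06, -0.9, -0.1, 0.72, 0.12, 0.33], [-0.06, -0.9, -0.1, 0.75, 0.12, 0.26]]
max [0.06 0.9  0.1  0.75 0.12 0.77]
```

```bash
python3 - <<'E'
from h import *
w=plan(np.array([.5495,.0565,.28]),Rt(-65),12)
E
```

```text
[[-0.06, -0.9, -0.1, 0.17, 0.11, 0.34], [-0.06, -0.9, -0.1, 0.2, 0.1, 0.32], [-0.06, -0.9, -0.1, 0.23, 0.1, 0.31], [-0.06, -0.9, -0.1, 0.26, 0.11, 0.28], [-0.06, -0.9, -0.1, 0.28, 0.11, 0.26], [-0.06, -0.9, -0.1, 0.3, 0.11, 0.23], [-0.06, -0.9, -0.1, 0.32, 0.11, 0.2], [-0.06, -0.9, -0.1, 0.34, 0.11, 0.17], [-0.06, -0.9, -0.1, 0.35, 0.11, 0.14], [-0.06, -0.9, -0.1, 0.36, 0.12, 0.11], [-0.06, -0.9, -0.1, 0.37, 0.12, 0.07], [-0.06, -0.9, -0.1, 0.37, 0.12, 0.04]]
max [0.06 0.9  0.1  0.37 0.12 0.34]
```

Request:
move_arm:
  plan:
    - [-0.06,-0.9,-0.1,0.17,0.11,0.34,93]
    - [-0.06,-0.9,-0.1,0.2,0.1,0.32,93]
    - [-0.06,-0.9,-0.1,0.23,0.1,0.31,93]
    - [-0.06,-0.9,-0.1,0.26,0.11,0.28,93]
    - [-0.06,-0.9,-0.1,0.28,0.11,0.26,93]
    - [-0.06,-0.9,-0.1,0.3,0.11,0.23,93]
    - [-0.06,-0.9,-0.1,0.32,0.11,0.2,93]
    - [-0.06,-0.9,-0.1,0.34,0.11,0.17,93]
    - [-0.06,-0.9,-0.1,0.35,0.11,0.14,93]
    - [-0.06,-0.9,-0.1,0.36,0.12,0.11,93]

```text
t: 4.1
tool_pos: [0.5434, 0.0409, 0.2941]
orientation: [1.677, 1.629, -0.852]
force: [1.0, -0.9, -0.7]
opening: 0.0933
gripper_force: 0.0
```

```bash
cat > k.py <<'E'
from h import *
from scipy.optimize import least_squares
D=[([-1.2134,.1311,1.48915,0,1.52298,-.0854],[.25693,-.54167,.22869]),([-.894,.254,1.079,0,1.809,.657],[.4437,-.4706,.3793]),([-.095,-.121,1.471,0,1.792,.046],[.51119,.00295,.37919])]
s=read_state();D.append((s["q"],s["tool_pos"]))
def fk(q,x):
    h,L1,L2,Lt,off,a,e=x
    y=lambda t:Ro.from_euler('y',t);z=lambda t:Ro.from_euler('z',t)
    A=z(q[0])*y(q[1]);el=np.array([0,0,h])+z(q[0]).apply([a,off,0])+A.apply([0,0,L1])
    B=A*y(q[2]);w=el+B.apply([e,0,L2]);C=B*z(x_s*q[3])*y(q[4]);return el,w,w+C.apply([0,0,Lt])
for x_s in(1,-1):
    r=least_squares(lambda x:np.r_[np.concatenate([fk(q,x)[2]-p for q,p in D]),1e-3*(x[5:]) ],[.3,.4,.4,.25,.05,0,0])
    print(x_s,r.x.round(3),r.cost,[v.round(3) for v in fk(D[-1][0],r.x)])
print(s["q"].round(3),s["tool_pos"],Ro.from_rotvec(s["orientation"]).as_matrix().round(3).tolist())
E
python3 k.py; python3 - <<'E'
from h import *
R=Rt(-65);z=R.as_matrix()[:,2]
plan(np.array([.5495,-.0885,.0825])-.12*z,R,10)
E
```

```text
1 [ 0.318  0.369  0.553  0.367  0.051 -0.     0.061] 2.7682735610338122e-08 [array([0.075, 0.096, 0.67 ]), array([0.549, 0.339, 0.508]), array([0.543, 0.041, 0.294])]
-1 [ 0.319  0.194  0.097 -0.228  0.026  0.397  0.404] 0.01952997259529389 [array([0.393, 0.231, 0.504]), array([0.411, 0.24 , 0.088]), array([0.563, 0.135, 0.221])]
[ 0.473  0.304  1.452 -0.838  1.844  0.462] [0.5434478  0.04087639 0.2940801 ] [[0.021, 1.0, -0.016], [0.583, -0.025, -0.812], [-0.812, 0.008, -0.583]]
[[-0.02, -0.18, -0.02, 0.47, 0.02, 0.47], [-0.02, -0.18, -0.02, 0.48, 0.02, 0.46], [-0.02, -0.18, -0.02, 0.49, 0.02, 0.46], [-0.02, -0.18, -0.02, 0.49, 0.02, 0.45], [-0.02, -0.18, -0.02, 0.5, 0.02, 0.44], [-0.02, -0.18, -0.02, 0.51, 0.02, 0.43], [-0.02, -0.18, -0.02, 0.52, 0.02, 0.42], [-0.02, -0.18, -0.02, 0.53, 0.02, 0.41], [-0.02, -0.18, -0.02, 0.53, 0.02, 0.4], [-0.02, -0.18, -0.02, 0.54, 0.02, 0.39]]
max [0.02 0.18 0.02 0.54 0.02 0.47]
```

```bash
cat >> k.py <<'E'
x_s=1;X=[.318,.369,.553,.367,.051,0,.061]
r=least_squares(lambda x:np.r_[np.concatenate([fk(q,x)[2]-p for q,p in D]),1e-3*(x[5:]) ],X);X=r.x
def Rq(q):
    y=lambda t:Ro.from_euler('y',t);z=lambda t:Ro.from_euler('z',t)
    return z(q[0])*y(q[1]+q[2])*z(q[3])*y(q[4])*z(q[5])*C
C=Ro.identity();C=Rq(s["q"]).inv()*Ro.from_rotvec(s["orientation"])
print(C.as_matrix().round(2).tolist())
lo=[-2.96,-.89,.02,-1.34,0,-2.66];hi=[2.96,2.26,2.5,4.48,2.73,2.66]
for nm,G,R in[("grasp",(.5495,-.0885,.0825),Rt(-65)),("pre",(.5495,.020,.133),Rt(-65)),("lift",(.5495,-.0885,.25),Rt(-65)),("mid",(.53,.0,.3),Rt(-20)),("above",(.51,.13,.2),Rt(25,2.5)),("place",(.51,.13,.068),Rt(25,2.5))]:
    T=np.array(G)+.008*R.as_matrix()[:,2]
    rr=least_squares(lambda q:np.r_[10*(fk(q,X)[2]-T),(Rq(q).inv()*R).as_rotvec()],np.clip(s["q"],lo,hi),bounds=(lo,hi))
    el,w,_=fk(rr.x,X);print(nm,rr.cost.round(6),rr.x.round(2),"el",el.round(2),"w",w.round(3))
E
python3 k.py | tail -7
```

```text
[[0.0, -1.0, -0.0], [1.0, 0.0, 0.0], [-0.0, -0.0, 1.0]]
grasp 0.0 [ 0.32  0.58  1.67 -1.04  1.53  0.73] el [0.18 0.11 0.63] w [0.55  0.236 0.234]
pre 0.0 [ 0.48  0.59  1.53 -0.95  1.71  0.7 ] el [0.16 0.14 0.62] w [0.549 0.345 0.285]
lift 0.0 [ 0.32  0.3   1.67 -1.04  1.67  0.49] el [0.09 0.08 0.67] w [0.55  0.236 0.402]
mid 0.0 [ 0.13 -0.04  1.59 -0.35  1.64  0.12] el [-0.02  0.05  0.69] w [0.53  0.123 0.637]
above 0.0 [-0.14 -0.05  1.8   0.43  1.48 -0.24] el [-0.01  0.05  0.69] w [ 0.517 -0.021  0.525]
place 0.0 [-0.14  0.11  1.9   0.45  1.25 -0.36] el [0.05 0.05 0.68] w [ 0.517 -0.021  0.393]
```

Request:
move_arm:
  plan:
    - [-0.02,-0.18,-0.02,0.47,0.02,0.47,93]
    - [-0.02,-0.18,-0.02,0.48,0.02,0.46,93]
    - [-0.02,-0.18,-0.02,0.49,0.02,0.46,93]
    - [-0.02,-0.18,-0.02,0.49,0.02,0.45,93]
    - [-0.02,-0.18,-0.02,0.5,0.02,0.44,93]
    - [-0.02,-0.18,-0.02,0.51,0.02,0.43,93]
    - [-0.02,-0.18,-0.02,0.52,0.02,0.42,93]
    - [-0.02,-0.18,-0.02,0.53,0.02,0.41,93]
    - [-0.02,-0.18,-0.02,0.53,0.02,0.4,93]
    - [-0.02,-0.18,-0.02,0.54,0.02,0.39,93]

```text
t: 5.1
tool_pos: [0.5488, 0.0123, 0.1288]
orientation: [1.521, 1.524, -0.968]
force: [0.5, -0.2, 0.0]
opening: 0.0929
gripper_force: 0.0
```

```bash
python3 - <<'E'
from h import *
R=Rt(-65);s=read_state();print(s["tool_pos"],(R.inv()*Ro.from_rotvec(s["orientation"])).as_rotvec())
plan(np.array([.5495,-.0885,.0825]),R,8)
c=cam("top");P=pts(c);cv2.imwrite("pics/top1.png",cv2.resize(c["frame"][100:300,280:520,::-1],None,fx=3,fy=3,interpolation=cv2.INTER_CUBIC))
E
```

```text
[0.54884079 0.01229401 0.12878854] [-0.00251036  0.00066894 -0.00032072]
[[0.0, -0.0, 0.0, -0.0, 0.0, 0.59], [0.0, -0.0, 0.0, -0.0, 0.0, 0.59], [0.0, -0.0, 0.0, -0.0, 0.0, 0.59], [0.0, -0.0, 0.0, -0.0, 0.0, 0.59], [0.0, -0.0, 0.0, -0.0, 0.0, 0.59], [0.0, -0.0, 0.0, -0.0, 0.0, 0.59], [0.0, -0.0, 0.0, -0.0, 0.0, 0.59], [0.0, -0.0, 0.0, -0.0, 0.0, 0.59]]
max [0.   0.   0.   0.   0.   0.59]
```

View pics/top1.png

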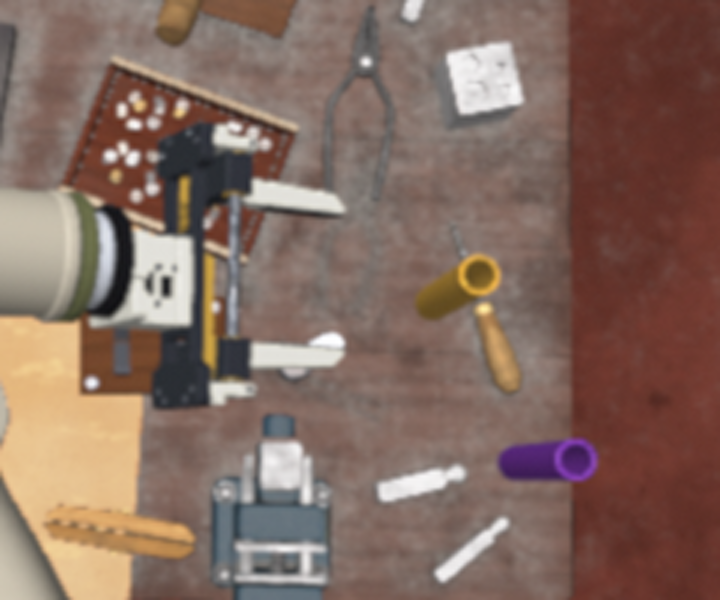

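The top view shows the open fingers at (340,205) and (340,350), with the tube axis between them at about (455,290). The approach line is clear.

Request:
move_arm:
  plan:
    - [0,0,0,0,0,0.59,93]
    - [0,0,0,0,0,0.59,93]
    - [0,0,0,0,0,0.59,93]
    - [0,0,0,0,0,0.59,93]
    - [0,0,0,0,0,0.59,93]
    - [0,0,0,0,0,0.59,93]
    - [0,0,0,0,0,0.59,93]
    - [0,0,0,0,0,0.59,93]
    - [0,0,0,0,0,0,60]
    - [0,0,0,0,0,0,45]
  force: 40

```text
t: 6.15
tool_pos: [0.5489, -0.0945, 0.0799]
orientation: [1.523, 1.525, -0.968]
force: [-0.3, 0.2, 0.2]
opening: 0.0813
gripper_force: 0.0
```

```bash
python3 - <<'E'
from h import *
s=read_state();R=Ro.from_rotvec(s["orientation"]).as_matrix();print(s["tool_pos"]-.008*R[:,2],s["opening"],s["force"])
c=cam("side");cv2.imwrite("pics/side1.png",cv2.resize(c["frame"][100:250,240:440,::-1],None,fx=4,fy=4,interpolation=cv2.INTER_CUBIC))
E
```

```text
[ 0.54887748 -0.08726893  0.08330341] 0.08129874199898865 [-0.32814668  0.16277662  0.24631252]
```

View pics/side1.png

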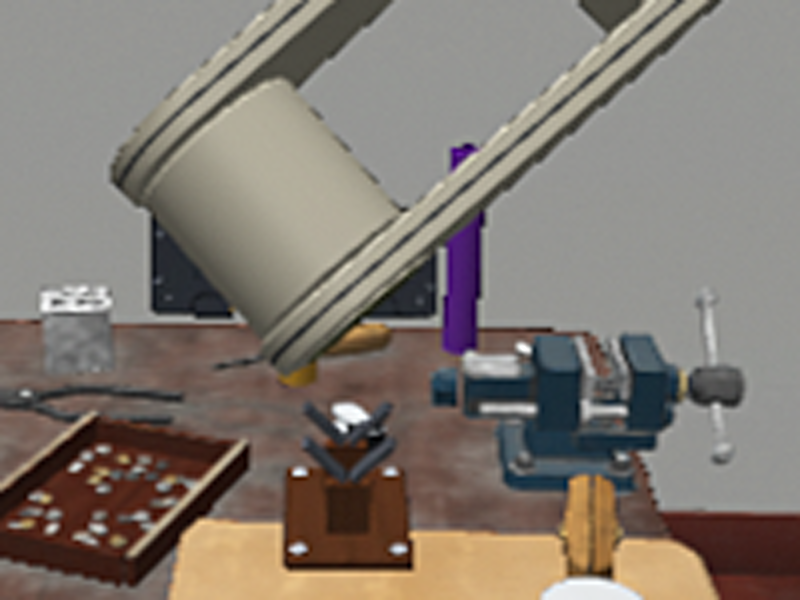

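The forearm hides the fingers in this side view. The tube's foot at (297,378) is undisturbed, and the pose reading is within 1.5 mm of the target. Closing now.

Request:
move_arm:
  plan:
    - [0,0,0,0,0,0,15]
    - [0,0,0,0,0,0,15]
    - [0,0,0,0,0,0,15]
    - [0,0,0,0,0,0,15]
    - [0,0,0,0,0,0,15]
    - [0,0,0,0,0,0,15]
    - [0,0,0,0,0,0,15]
    - [0,0,0,0,0,0,15]
    - [0,0,0,0,0,0,15]
    - [0,0,0,0,0,0,15]
  force: 40

```text
t: 7.2
tool_pos: [0.5491, -0.0942, 0.08]
orientation: [1.522, 1.525, -0.967]
force: [-0.0, -0.4, -0.1]
opening: 0.0264
gripper_force: 39.9
```

Request:
move_arm:
  plan:
    - [0,0,0,-0.2,0,-0.1,15]
    - [0,0,0,-0.4,0,-0.19,15]
    - [0,0,0,-0.6,0,-0.28,15]
    - [0,0,0,-0.7,0,-0.33,15]
    - [0,0,0,-0.7,0,-0.33,15]
    - [0,0,0,-0.7,0,-0.33,15]
    - [0,0,0,-0.7,0,-0.33,15]
    - [0,0,0,-0.7,0,-0.33,15]
    - [0,0,0,-0.6,0,-0.28,15]
    - [0,0,0,-0.4,0,-0.19,15]
  force: 50

```text
t: 8.2
tool_pos: [0.5493, -0.0936, 0.2397]
orientation: [1.523, 1.524, -0.965]
force: [-0.5, 0.3, -1.5]
opening: 0.0263
gripper_force: 49.9
```

```bash
python3 - <<'E'
from h import *
s=read_state();print(s["tool_pos"],s["opening"],s["gripper_force"],s["force"])
plan((.51,.128,.20),Rt(25,2.5),20)
E
```

```text
[ 0.54934937 -0.09360894  0.23965843] 0.026255459761930895 49.86677695065737 [-0.53089489  0.28328515 -1.46198017]
[[-0.01, 0.75, -0.02, 0.28, -0.08, -0.37], [-0.01, 0.75, -0.02, 0.3, -0.08, -0.35], [-0.01, 0.75, -0.02, 0.33, -0.08, -0.32], [-0.01, 0.75, -0.02, 0.35, -0.08, -0.29], [-0.01, 0.75, -0.02, 0.38, -0.07, -0.26], [-0.01, 0.75, -0.02, 0.4, -0.07, -0.23], [-0.01, 0.75, -0.02, 0.41, -0.07, -0.2], [-0.01, 0.75, -0.02, 0.43, -0.07, -0.17], [-0.01, 0.75, -0.02, 0.44, -0.07, -0.14], [-0.01, 0.75, -0.02, 0.45, -0.07, -0.1], [-0.01, 0.75, -0.02, 0.46, -0.07, -0.07], [-0.01, 0.75, -0.02, 0.46, -0.07, -0.03], [-0.01, 0.75, -0.02, 0.46, -0.07, 0.01], [-0.01, 0.75, -0.02, 0.46, -0.07, 0.04], [-0.01, 0.75, -0.02, 0.46, -0.06, 0.08], [-0.01, 0.75, -0.02, 0.45, -0.06, 0.11], [-0.01, 0.75, -0.02, 0.44, -0.06, 0.15], [-0.01, 0.75, -0.02, 0.42, -0.06, 0.18], [-0.01, 0.75, -0.02, 0.41, -0.06, 0.22], [-0.01, 0.75, -0.02, 0.39, -0.06, 0.25]]
max [0.01 0.75 0.02 0.46 0.08 0.37]
```

Request:
move_arm:
  plan:
    - [-0.01,0.75,-0.02,0.28,-0.08,-0.37,15]
    - [-0.01,0.75,-0.02,0.3,-0.08,-0.35,15]
    - [-0.01,0.75,-0.02,0.33,-0.08,-0.32,15]
    - [-0.01,0.75,-0.02,0.35,-0.08,-0.29,15]
    - [-0.01,0.75,-0.02,0.38,-0.07,-0.26,15]
    - [-0.01,0.75,-0.02,0.4,-0.07,-0.23,15]
    - [-0.01,0.75,-0.02,0.41,-0.07,-0.2,15]
    - [-0.01,0.75,-0.02,0.43,-0.07,-0.17,15]
    - [-0.01,0.75,-0.02,0.44,-0.07,-0.14,15]
    - [-0.01,0.75,-0.02,0.45,-0.07,-0.1,15]

```text
t: 9.2
tool_pos: [0.5289, 0.0192, 0.2143]
orientation: [2.008, 2.061, -0.355]
force: [0.2, -0.2, -0.8]
opening: 0.0265
gripper_force: 49.9
```

Request:
move_arm:
  plan:
    - [-0.01,0.75,-0.02,0.46,-0.07,-0.07,15]
    - [-0.01,0.75,-0.02,0.46,-0.07,-0.03,15]
    - [-0.01,0.75,-0.02,0.46,-0.07,0.01,15]
    - [-0.01,0.75,-0.02,0.46,-0.07,0.04,15]
    - [-0.01,0.75,-0.02,0.46,-0.06,0.08,15]
    - [-0.01,0.75,-0.02,0.45,-0.06,0.11,15]
    - [-0.01,0.75,-0.02,0.44,-0.06,0.15,15]
    - [-0.01,0.75,-0.02,0.42,-0.06,0.18,15]
    - [-0.01,0.75,-0.02,0.41,-0.06,0.22,15]
    - [-0.01,0.75,-0.02,0.39,-0.06,0.25,15]

```text
t: 10.2
tool_pos: [0.509, 0.1315, 0.1909]
orientation: [-1.93, -2.021, -0.439]
force: [-0.8, 0.2, -1.3]
opening: 0.0264
gripper_force: 49.9
```

```bash
cat > see.py <<'E'
from h import *
import sys
tag=sys.argv[1];zlo=float(sys.argv[2])
s=read_state();R=Ro.from_rotvec(s["orientation"]);M=R.as_matrix()
print("G",(s["tool_pos"]-.008*M[:,2]).round(4),"err",np.degrees((Rt(25,2.5).inv()*R).as_rotvec()).round(2),s["opening"],s["force"].round(1))
ims=[]
for n in("side","top"):
    c=cam(n);P=pts(c);f=c["frame"].astype(int)
    hsv=cv2.cvtColor(c["frame"],cv2.COLOR_RGB2HSV)
    m=(hsv[...,1]>140)&(hsv[...,0]>14)&(hsv[...,0]<28)&(abs(P[...,0]-.51)<.05)&(abs(P[...,1]-.13)<.11)&(P[...,2]>zlo)
    w=P[m];u,v=np.nonzero(m)[::-1]
    cen=w.mean(0);d=np.linalg.svd(w-cen)[2][0];d*=np.sign(d[1]);t=(w-cen)@d
    print(n,len(w),"min",np.percentile(w,1,0).round(4),"max",np.percentile(w,99,0).round(4),"med",np.median(w,0).round(4),"dir",d.round(3))
    u0,v0=int(u.mean()),int(v.mean());k=c["frame"][max(0,v0-70):v0+70,max(0,u0-90):u0+90,::-1]
    ims.append(cv2.resize(k,(540,420),interpolation=cv2.INTER_CUBIC)[:,70:470])
cv2.imwrite(f"pics/{tag}.png",np.hstack(ims))
E
python3 see.py above .1
```

```text
G [0.5091 0.1281 0.1981] err [-0.29  0.25 -0.21] 0.026407419302230443 [-0.8  0.2 -1.3]
side 506 min [0.4718 0.0615 0.1838] max [0.5512 0.2127 0.2951] med [0.5091 0.1336 0.2075] dir [-0.007  0.753 -0.658]
top 692 min [0.4776 0.1075 0.1941] max [0.54   0.2096 0.2954] med [0.5045 0.1607 0.2051] dir [-0.069  0.788 -0.612]
```

View pics/above.png

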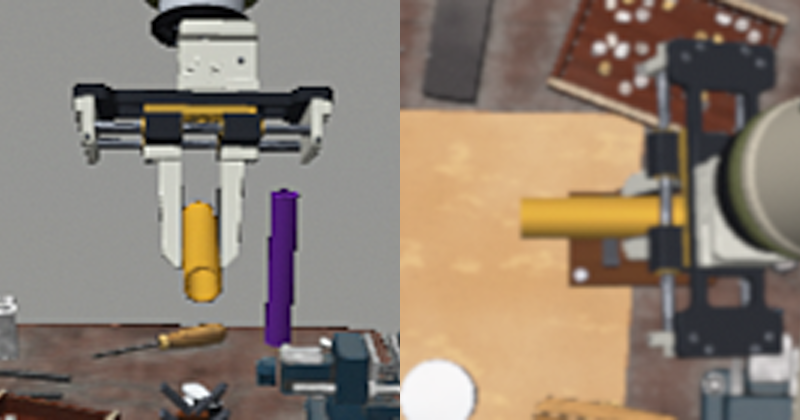

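The tube is held level along y, with its +y end at (203,283) in the left (side) half and its body at (600,216) in the right (top) half. Next I'll measure its axis cleanly, without the gripper parts.

```bash
cat > tube.py <<'E'
from h import *
import sys
zc=float(sys.argv[1])
for n in("side","top"):
    c=cam(n);P=pts(c);hsv=cv2.cvtColor(c["frame"],cv2.COLOR_RGB2HSV)
    m=(hsv[...,1]>140)&(hsv[...,0]>14)&(hsv[...,0]<28)&(abs(P[...,0]-.51)<.04)&(P[...,1]>.03)&(P[...,1]<.23)&(abs(P[...,2]-zc)<.022)
    w=P[m]
    f=lambda p:np.hypot(w[:,0]-p[0]-p[2]*(w[:,1]-.13),w[:,2]-p[1]-p[3]*(w[:,1]-.13))-.014
    from scipy.optimize import least_squares
    r=least_squares(f,[.51,zc,0,0],loss="soft_l1",f_scale=.0015)
    print(n,len(w),"axis x,z at y=.13",r.x[:2].round(4),"slopes deg",np.degrees(r.x[2:]).round(2),"y",np.percentile(w[:,1],[0.5,2,98,99.5]).round(4),"res",np.median(abs(r.fun)).round(4))
E
python3 tube.py .199
python3 - <<'E'
from h import *
plan((.5103,.128,.078),Rt(25,2.5),10)
E
```

```text
side 359 axis x,z at y=.13 [0.5076 0.1932] slopes deg [-1.74  0.95] y [0.0542 0.0601 0.2121 0.213 ] res 0.0009
top 612 axis x,z at y=.13 [0.5062 0.1928] slopes deg [-1.53 -0.11] y [0.1064 0.1084 0.2074 0.2093] res 0.0009
[[0.0, 0.0, 0.0, -0.2, 0.0, 0.43], [0.0, 0.0, 0.0, -0.2, 0.0, 0.43], [0.0, 0.0, 0.0, -0.2, 0.0, 0.43], [0.0, 0.0, 0.0, -0.2, 0.0, 0.43], [0.0, 0.0, 0.0, -0.2, 0.0, 0.43], [0.0, 0.0, 0.0, -0.2, 0.0, 0.43], [0.0, 0.0, 0.0, -0.2, 0.0, 0.43], [0.0, 0.0, 0.0, -0.2, 0.0, 0.43], [0.0, 0.0, 0.0, -0.2, 0.0, 0.43], [0.0, 0.0, 0.0, -0.2, 0.0, 0.43]]
max [0.   0.   0.   0.2  0.   0.43]
```

```bash
python3 - <<'E'
from h import *
plan((.5126,.128,.083),Rt(25,2.5),10)
E
```

```text
[[0.0, 0.0, 0.0, -0.19, 0.01, 0.42], [0.0, 0.0, 0.0, -0.19, 0.01, 0.42], [0.0, 0.0, 0.0, -0.19, 0.01, 0.42], [0.0, 0.0, 0.0, -0.19, 0.01, 0.42], [0.0, 0.0, 0.0, -0.19, 0.01, 0.42], [0.0, 0.0, 0.0, -0.19, 0.01, 0.42], [0.0, 0.0, 0.0, -0.19, 0.01, 0.42], [0.0, 0.0, 0.0, -0.19, 0.01, 0.42], [0.0, 0.0, 0.0, -0.19, 0.01, 0.42], [0.0, 0.0, 0.0, -0.19, 0.01, 0.42]]
max [0.   0.   0.   0.19 0.01 0.42]
```

Request:
move_arm:
  plan:
    - [0,0,0,-0.19,0.014,0.42,15]
    - [0,0,0,-0.19,0.014,0.42,15]
    - [0,0,0,-0.19,0.014,0.42,15]
    - [0,0,0,-0.19,0.014,0.42,15]
    - [0,0,0,-0.19,0.014,0.42,15]
    - [0,0,0,-0.19,0.014,0.42,15]
    - [0,0,0,-0.19,0.014,0.42,15]
    - [0,0,0,-0.19,0.014,0.42,15]
    - [0,0,0,-0.19,0.014,0.42,15]
    - [0,0,0,-0.19,0.014,0.42,15]

```text
t: 11.4
tool_pos: [0.5133, 0.1331, 0.0745]
orientation: [-1.932, -2.022, -0.436]
force: [-0.9, -1.1, -2.0]
opening: 0.0258
gripper_force: 49.9
```

```bash
python3 tube.py .077; python3 see.py low .06
```

```text
side 431 axis x,z at y=.13 [0.5131 0.0785] slopes deg [-1.48  0.6 ] y [0.0552 0.0591 0.2144 0.2152] res 0.0007
top 494 axis x,z at y=.13 [0.5097 0.0756] slopes deg [-1.43  0.09] y [0.1107 0.1128 0.2109 0.2116] res 0.0009
G [0.5121 0.1298 0.0806] err [-0.11  0.13 -0.09] 0.026286404622028203 [-0.4 -0.5 -1.9]
side 585 min [0.4785 0.0594 0.0652] max [0.5526 0.2134 0.1794] med [0.5123 0.1341 0.0899] dir [-0.031  0.789 -0.614]
top 519 min [0.4969 0.1095 0.0807] max [0.5401 0.211  0.1811] med [0.5096 0.163  0.0898] dir [-0.075  0.829 -0.555]
```

View pics/low.png

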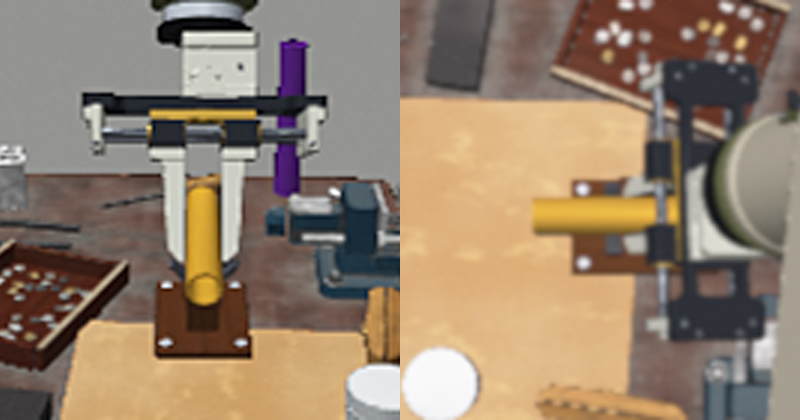

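The side half shows the tube between the fingers just above the V, with its near end at (205,290). The top half shows it over both saddles, with its +y end at (535,215). It needs a small lateral and yaw correction and then a slow descent.

Request:
move_arm:
  plan:
    - [0.05,0,-0.11,-0.072,-0.028,-0.034,15]
    - [0,0,0,0,0,0,15]
    - [0,0,0,-0.017,0,0.036,15]
    - [0,0,0,-0.017,0,0.036,15]
    - [0,0,0,-0.017,0,0.036,15]
    - [0,0,0,-0.017,0,0.036,15]
    - [0,0,0,-0.017,0,0.036,15]
    - [0,0,0,-0.017,0,0.036,15]
    - [0,0,0,0,0,0,15]
    - [0,0,0,0,0,0,15]

```text
t: 12.6
tool_pos: [0.5127, 0.1311, 0.0695]
orientation: [-1.918, -2.033, -0.433]
force: [0.9, -0.7, -2.3]
opening: 0.0263
gripper_force: 49.9
```

```bash
python3 tube.py .07;python3 -c "
from h import *
s=read_state();print(s['tool_pos'],s['force'].round(1),s['wrist_torque'].round(2))"
```

```text
side 415 axis x,z at y=.13 [0.5126 0.0735] slopes deg [-2.22  0.58] y [0.0541 0.0597 0.2126 0.2138] res 0.0008
top 481 axis x,z at y=.13 [0.5105 0.0724] slopes deg [-2.1   0.38] y [0.1084 0.1098 0.2079 0.2091] res 0.001
[0.51271389 0.1311084  0.06952927] [ 0.2  0.6 -0.8] [-0.35 -0.06  0.01]
```

Request:
move_arm:
  plan:
    - [0,0,0,-0.017,-0.04,0.036,15]
    - [0,0,0,-0.017,0,0.036,15]
    - [0,0,0,-0.017,0,0.036,15]
    - [0,0,0,-0.01,0,0.02,15]
    - [0,0,0,-0.01,0,0.02,15]
    - [0,0,0,0,0,0,15]
    - [0,0,0,0,0,0,15]
    - [0,0,0,0,0,0,15]
    - [0,0,0,0,0,0,15]
    - [0,0,0,0,0,0,15]

```text
t: 13.7
tool_pos: [0.5117, 0.131, 0.0654]
orientation: [-1.918, -2.033, -0.433]
force: [-0.5, 0.3, -1.8]
opening: 0.0264
gripper_force: 49.9
```

```bash
python3 tube.py .068;python3 -c "
from h import *
s=read_state();print(s['tool_pos'],s['force'].round(1),s['wrist_torque'].round(2))"
```

```text
side 425 axis x,z at y=.13 [0.5115 0.0694] slopes deg [-2.3   0.66] y [0.0532 0.0584 0.2119 0.2126] res 0.0007
top 475 axis x,z at y=.13 [0.51   0.0687] slopes deg [-2.85 -0.06] y [0.1083 0.1104 0.2078 0.2093] res 0.001
[0.5117121  0.13099293 0.06537294] [ 0.  -0.4 -1.5] [-0.28 -0.07  0.01]
```

Request:
move_arm:
  plan:
    - [0,0,0,-0.008,0,0.018,15]
    - [0,0,0,0,0,0,15]
    - [0,0,0,-0.008,0,0.018,15]
    - [0,0,0,0,0,0,15]
    - [0,0,0,-0.008,0,0.018,15]
    - [0,0,0,0,0,0,15]
    - [0,0,0,0,0,0,15]
    - [0,0,0,0,0,0,15]
    - [0,0,0,0,0,0,15]
    - [0,0,0,0,0,0,15]

```text
t: 14.8
tool_pos: [0.5117, 0.131, 0.0639]
orientation: [-1.918, -2.033, -0.433]
force: [-0.3, 0.2, -1.0]
opening: 0.0263
gripper_force: 49.9
```

Request:
move_arm:
  plan:
    - [0,0,0,-0.008,0,0.018,15]
    - [0,0,0,0,0,0,15]
    - [0,0,0,-0.008,0,0.018,15]
    - [0,0,0,0,0,0,15]
    - [0,0,0,0,0,0,15]
    - [0,0,0,0,0,0,15]
    - [0,0,0,0,0,0,15]
    - [0,0,0,0,0,0,15]
    - [0,0,0,0,0,0,15]
    - [0,0,0,0,0,0,15]

```text
t: 15.8
tool_pos: [0.5119, 0.1311, 0.0633]
orientation: [-1.918, -2.033, -0.434]
force: [-2.4, -2.0, 6.2]
opening: 0.0266
gripper_force: 49.9
```

```bash
python3 tube.py .066;python3 -c "
from h import *
s=read_state();print(s['tool_pos'],s['force'].round(1),s['wrist_torque'].round(2))"
```

```text
side 420 axis x,z at y=.13 [0.5116 0.0673] slopes deg [-2.07  0.56] y [0.055  0.0591 0.2115 0.2127] res 0.0007
top 480 axis x,z at y=.13 [0.51   0.0662] slopes deg [-2.51  0.22] y [0.1082 0.1102 0.2079 0.2094] res 0.0011
[0.51188633 0.13105714 0.06325279] [-3.1 -1.2  4.2] [0.   0.25 0.12]
```

Contact: about 5 N upward, with the axis at the seat height. Releasing.

Request:
move_arm:
  plan:
    - [0,0,0,0,0,0,28]
    - [0,0,0,0,0,0,30]
    - [0,0,0,0,0,0,34]
    - [0,0,0,0,0,0,40]
    - [0,0,0,0,0,0,46]
    - [0,0,0,0,0,0,50]
    - [0,0,0,0,0,0,50]
    - [0,0,0,0,0,0,50]
    - [0,0,0,0,0,0,50]
    - [0,0,0,0,0,0,50]
  force: 10

```text
t: 16.9
tool_pos: [0.5117, 0.1311, 0.0629]
orientation: [-1.918, -2.033, -0.433]
force: [-0.2, 0.3, -0.2]
opening: 0.0498
gripper_force: 0.0
```

```bash
python3 tube.py .067;python3 -c "
from h import *
s=read_state();print(s['force'].round(1),s['opening'])"
```

```text
side 425 axis x,z at y=.13 [0.5116 0.0672] slopes deg [-2.13  0.52] y [0.054  0.0593 0.2113 0.212 ] res 0.0008
top 498 axis x,z at y=.13 [0.5095 0.0663] slopes deg [-2.13  0.11] y [0.108  0.1083 0.2077 0.2095] res 0.001
[ 0.1 -0.   0.1] 0.04989919414010149
```

Now withdrawing along the tool axis.

Request:
move_arm:
  plan:
    - [0,0,0,0,0,-0.2,50]
    - [0,0,0,0,0,-0.4,50]
    - [0,0,0,0,0,-0.6,50]
    - [0,0,0,0,0,-0.8,50]
    - [0,0,0,0,0,-1,50]
    - [0,0,0,0,0,-1,50]
    - [0,0,0,0,0,-1,50]
    - [0,0,0,0,0,-1,50]
    - [0,0,0,0,0,-1,50]
    - [0,0,0,0,0,-0.5,50]

```text
t: 18.0
tool_pos: [0.5164, 0.0501, 0.2363]
orientation: [-1.921, -2.036, -0.437]
force: [-0.1, -0.3, 0.9]
opening: 0.0499
gripper_force: 0.0
```

```bash
python3 tube.py .067; python3 - <<'E'
from h import *
a=cam("side")["frame"][150:320,230:430,::-1];b=cam("top")["frame"][130:300,180:380,::-1]
cv2.imwrite("pics/end.png",cv2.resize(np.hstack([a,b]),(800,340),interpolation=cv2.INTER_CUBIC))
E
```

```text
side 420 axis x,z at y=.13 [0.5117 0.0672] slopes deg [-2.12  0.66] y [0.054  0.0594 0.2119 0.2127] res 0.0007
top 857 axis x,z at y=.13 [0.5097 0.0663] slopes deg [-2.13 -0.03] y [0.0532 0.0555 0.2071 0.2095] res 0.001
```

View pics/end.png

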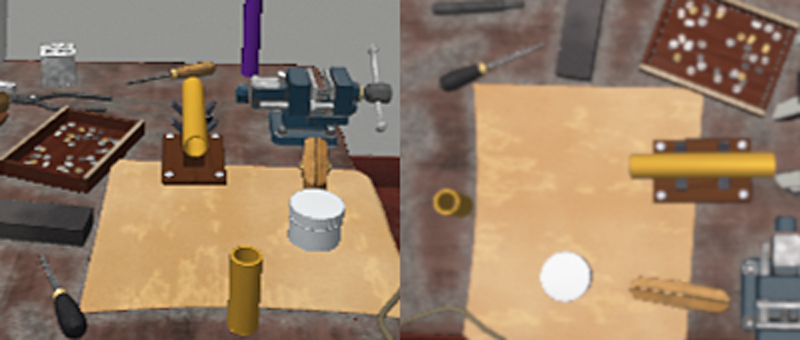

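The tall tube lies level in both saddles, from (632,165) to (772,163) in the top half. Its centre is at y≈0.131 m, matching the cradle. The short tube still stands at (447,202).

```bash
python3 -c "
from plant import *
print(close_job())"
```

```text
the job is handed in; nothing more can be done
None
```

The tall tube lies level and centred (within about 1 mm by the cameras) in both saddles, the short tube still stands where it was, and I handed the job in at about 18 s with the gripper clear of everything.

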